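# Put the bare rinse block into service: splash sleeve on, card holder pressed home

## Task

The rinse block whose spigot is still bare goes into service: push the loose white splash sleeve all the way down onto its spigot and let go of it, setting it down rather than dropping it. Then take the card holder off the rim of the small black bin and push it down behind the front lip of that same block, in the middle, card facing the front like the other two, until it is fully home on the lip. Finish while still holding it firmly pressed down there, so that its fixing screw can be put in; leave everything else where it stands.

Things in the scene. Friction and masses are not known exactly. Their poses are not given: they have to be found in the camera images.
- sleeve: the loose splash sleeve: plain white rigid tube, open at both ends, 34 mm outside and 25 mm inside diameter, 60 mm tall, 110 g, standing upright alone on the bench. Origin: centre of its lower end; z along the tube, up.
- card_holder: grey plastic clip-on card holder, 45 g, at first astride the small bin's rim. Origin: underside of its bridge, middle of the 7 mm clip gap (lands on the lip's top edge). z up, y along its width, -x is the front with the white card. Above the origin: a 4 mm bridge, then the flat card frame from 4 to 48 mm up, 66 mm wide, 9 mm thick along x (centred on x = 0): pinch it there across its thickness.
- card_face (a point): middle of the white card on the front of the card holder, 26 mm above the holder's origin and 5 mm in front of it
- parts_bin: small open black bin, 64 x 110 mm and 36 mm high, walls 5.5 mm, fixed to the bench; the card holder starts astride its +x long wall, near the middle. Origin: centre of its underside, z up, y along its long side.
- rinse_block: the bare rinse block: steel block 110 (x) x 100 (y) x 16 mm high, fixed to the bench, with an upright spigot but no sleeve and no card holder. Origin: centre of its underside; z up; -x is its front, where an upright lip stands, its mid-plane 50 mm in front of the origin. The spigot's axis is 22 mm behind the origin.
- spigot_top (a point): centre of the top of the bare spigot, 66 mm above the bench. The spigot is 22 mm in diameter, tapering to 13 mm over its top 12 mm.
- spigot_seat (a point): centre of the spigot's foot, on its 52 mm round flange, 20 mm above the bench: the sleeve's lower end rests here when fully down (its top is then 80 mm above the bench).
- lip_mid (a point): middle of the top edge of the bare block's front lip, 41 mm above the bench; axes as the block's. The lip is an upright plate 3 mm thick (this point is on its mid-plane), 92 mm wide along y. When home the holder's origin is at this height and within 2 mm of this point in x (the play of the clip gap).
- leaf_top (a point): middle of the flared top edge of the sprung steel leaf (62 mm wide) behind the bare block's lip, 10 mm behind lip_mid and 3 mm lower. The opening between lip and leaf is 8 mm wide there and narrows to a 1.5 mm throat 13 mm below the lip's top: the tongue drops in freely, is resisted by up to about 12 N till some 2 mm before home, then slides easily until the bridge stops hard on the lip.
- tongue_tip (a point): middle of the lower end of the tongue behind the card holder, 20.5 mm below and 5 mm behind the holder's origin. The tongue is 3 mm thick (front face 3.5 mm behind the origin), 56 mm wide, its last 4.5 mm thinned to 1.8 mm. In front the holder has a skirt only 8 mm deep, its inner face 3.5 mm in front of the origin.
- rinse_block_lip_edge: the top edge of the bare block's front lip, 92 mm long, 2 mm thick, 3 mm high, on which the card holder's bridge comes to rest. Origin: centre of its upper face.
- other_block_1: a like block already in service, with its sleeve on and its card holder fitted (this holder is fixed); origin and axes as rinse_block. With its holder it is 89 mm high.
- other_block_2: the other like block already in service; origin and axes as rinse_block. With its holder it is 89 mm high.
- other_sleeve_1: the sleeve on other_block_1's spigot, like the loose one; to be left alone. Origin: centre of its lower end.
- other_sleeve_2: the sleeve on other_block_2's spigot, like the loose one; to be left alone. Origin: centre of its lower end.
- vial_1: filled sample vial with black cap, 27 mm in diameter, 66 mm tall, to be left alone. Origin: centre of its underside.
- vial_2: another sample vial of the same size, to be left alone. Origin: centre of its underside.
- oil_bottle: amber bottle, 60 mm in diameter, 135 mm tall, to be left alone. Origin: centre of its underside.
- standard_jar: white jar, 64 mm in diameter, 85 mm tall, to be left alone. Origin: centre of its underside.
- spanner: steel spanner 150 mm long lying on the bench, to be left alone. Origin: centre of its underside; x along its length.
Not all that is in view belongs to the job. There is more than one size of the card_holder; the one meant has the size given above.

How it is judged:
On the way, in this order (a step that is already met when the one before it is completed fails the run):
1. the sleeve is fully down on the bare spigot and let go (horizontal distance between sleeve and spigot_seat below 0.004 m and z of sleeve in the frame of spigot_seat between -0.002 and 0.003 m and angle between sleeve's own z axis and vertical below 0.06 rad and contact force between sleeve and the fingers below 0.1 N), for 0.2 s.
2. the card holder is home behind the lip of the same block (z of card_holder in the frame of lip_mid between -0.002 and 0.002 m and x of card_holder in the frame of lip_mid between -0.004 and 0.004 m and y of card_holder in the frame of lip_mid between -0.012 and 0.012 m and angle between card_holder's own z axis and vertical below 0.1 rad and angle between the x axis of card_holder and the x axis of rinse_block, either way round below 0.12 rad and x of card_face in the frame of lip_mid below 0 m), for 0.2 s.
At the end, for the whole second after the job is handed in: sleeve on the bare spigot's flange (3 mm in height, 4 mm sideways, 0.06 rad), untouched; card holder astride that lip, card in front, bridge on the lip (2 mm in height, 4 mm across), within 12 mm of the middle, upright 0.10 and square 0.12 rad, still; fingers press it onto the lip with over 3 N (all of step 1 and all of step 2 and contact force between sleeve and the arm below 0.1 N and contact force between card_holder and rinse_block_lip_edge above 3 N and contact force between card_holder and the fingers above 2 N and linear speed of card_holder below 0.02 m/s); the arm keeps its last pose, push and grip.
It fails at once if the sleeve is dropped (falls freely by more than about 13 mm) (contact force between sleeve and the fingers below 0.01 N and linear speed of sleeve above 0.5 m/s).
It fails at once if a bystander or another block's sleeve is moved by more than 25 mm (distance of any of other_sleeve_1, other_sleeve_2, vial_1, vial_2, oil_bottle, standard_jar, spanner from where it was at the start of the episode above 0.025 m).
It fails at once if a standing bystander is tipped over (angle between any of other_sleeve_1, other_sleeve_2, vial_1, vial_2, oil_bottle, standard_jar's own z axis and vertical above 0.5 rad).
It also fails if it takes over 58 s, if anything falls off the work surface, if the arm or the gripper's body presses on something with over 40 N, if the wrist force passes 120 N, or if a joint passes its speed limit or range.

## Robot

A 6-joint arm with a two-finger parallel gripper is mounted at the origin on the work surface. World frame = base frame: x ahead of the robot, y to its left, z up, the work surface at z = 0. Lengths are in m, angles in rad, forces in N, time in s.
With the tool pointing down it reaches from about 0.25 to 0.725 m from the base axis. Payload 4 kg.
Tool frame: the origin (TCP) lies midway between the tips of the shut fingers; the grasp point (between the pads) lies 19 mm behind it; z points along the fingers, y is the line along which they close (so a half turn about z gives the same grasp; the last joint's range is limited). The gripper opens to 85 mm and grips with 20 to 120 N. Pads are 22 mm wide; open, the fingers measure 114 mm over their backs; the gripper's body (76 mm by 85 mm) begins 54 mm behind the grasp point. The pads swing forward as they close: fully open they stand 13 mm farther back than shut.
Start: joints at [-1.295, 0.241, 0.005, 1.335, 0, 1.571], TCP at [0.136, -0.481, 0.231] pointing down, gripper open.
Joint ranges: [-2.72, 2.72], [-1.05, 1.87], [-1.09, 1.28], [-1.99, 2.15], [-1.42, 1.44], [-3.14, 3.14]. Speed limits (rad/s): [2.79, 2.79, 3.14, 3.14, 3.14, 3.14].

## Interface

Orientations are given as a unit quaternion [x, y, z, w].
In Python, from workcell import get_obs, camera, job_done, silhouettes gives the robot as it stands. The module is installed in compiled form; this text tells all that it offers.
- The arm moves only by the tool drive_tool, never from a script. Its argument "increments" is a list of rows, each a list of 3 entries, a list of its own where there are three numbers: the shift along the world's x, y, z in mm, then the turn, a rotation vector about the world's x, y, z in degrees, then the opening, from 0 (shut) to 1 (fully open). A call has 1 to 8 rows; each row shifts and turns the commanded pose from where the row before left it; what a row does not reach is not made up. A row lasts 1/12 s, in which the tool goes at most 41.7 mm and 7.16 degrees, less where a joint would pass 70% of its speed; a pose out of reach is approached as far as the arm can. A call is refused whole if a number of a shift passes 41.7 or a number of a turn 7.16, either way. A call with a gripper value outside its range is refused whole. The fingers move at their own pace and stop on an object; the grip force is fixed at half the most. Time passes only in rows, so rows that do not move let the fingers close. It gives the time, the measured TCP pose, the force, the opening and the grip force at its end, in the units of the state.
- get_obs(): the state, without advancing time (a new reading comes with each control period).
- camera(name): name is "side" or "top" or "wrist"; returns a dict with "image" (420x560x3 uint8, red, green, blue), "K" (3x3 intrinsics, pixels), "k1" (the pictures are not rectified: a ray, as slopes to the right and down, at radius r is drawn at 1 + k1 r^2 times it, then the intrinsics apply), "view" (4x4, takes a point from world to camera coordinates). Camera axes: x right, y down, z forward; pixel columns grow to the right and rows downward; lengths in m; the calibration is good to about 2 mm. A picture is of the moment at which its call begins. There is no depth.
- job_done(): hands the job in; it is judged then, once.
Trained networks look in a picture, given as the dict that the camera call returned (one of the last four; its "shot" number tells which), for a name from the list of things; names that differ only in an ending like _2 or _b are one class to them, and where a whole thing is asked for, a point or a joint stands for the part that bears it (a point fixed in the world has none). Each returns a list of dicts, best first, with "conf" (0 to 1); they miss things now and then, are a little off and sometimes report something else, mostly with a low value. They report only what shows in the picture. A call takes as long as a camera call. They do not tell look-alikes from the thing itself.
- silhouettes(query, picture): "region" (420x560 bool, what is visible of it) and "bbox" ([left, top, right, bottom] in pixels, round what is visible of it).
The state is a dict: "clock": time; "joint_pos": joint angles; "joint_vel": joint speeds; "tau": joint torques, N m; "eef_pos": TCP position; "tool_rot": TCP orientation; "ft_force": force on the tool from outside, world axes, zero at the start; "ft_torque": the same for the moment, N m; "grip_width": finger opening in m; "grasp_force": force on a finger pad.
Only numpy, scipy, OpenCV 4.12 (cv2) and the standard library are available. Lean on these libraries where they do the work, as an engineer would, in place of code of your own. Each camera call takes 0.05 s, during which the arm holds its last target. There are 200 camera calls.

## Working session

There is one attempt and no reset: what is moved stays moved. The work goes in short steps, Python scripts to look and compute and a tool call to move; the robot and the scene stay as the last step left them, time stands still between calls to the robot, and variables do not carry over. Pictures are saved under pics/ and viewed, at most 10 in all, crops included, and the job is handed in when it is done.

Besides the shell and the picture viewer there is one more tool, called after "Call:" by a JSON object that holds its "name" and its "arguments", one argument or row to a line. drive_tool: Moves the arm, as the interface text tells. Its arguments: {"type":"object","properties":{"increments":{"type":"array"}},"required":["increments"]}

```bash
mkdir -p pics; cat > h.py <<'E'
import numpy as np, cv2, pickle
from workcell import *
def ray(c,uv):
    K,k1=c["K"],c["k1"]
    d=np.array([(uv[0]-K[0,2])/K[0,0],(uv[1]-K[1,2])/K[1,1]]); s=d.copy()
    for _ in range(30): s=d/(1+k1*(s@s))
    V=np.array(c["view"]);R,t=V[:3,:3],V[:3,3]
    return -R.T@t, R.T@np.array([s[0],s[1],1.])
def at_z(c,uv,z):
    o,d=ray(c,uv); return o+d*(z-o[2])/d[2]
def proj(c,P):
    V=np.array(c["view"]);p=np.atleast_2d(P)@V[:3,:3].T+V[:3,3]
    s=p[:,:2]/p[:,2:]; s=s*(1+c["k1"]*(s**2).sum(1))[:,None]
    return s@np.diag([c["K"][0,0],c["K"][1,1]])+[c["K"][0,2],c["K"][1,2]]
def save(c,n,box=None,f=1):
    im=c["image"][:,:,::-1]
    if box: im=im[box[1]:box[3],box[0]:box[2]]
    cv2.imwrite("pics/"+n,cv2.resize(im,None,fx=f,fy=f,interpolation=cv2.INTER_CUBIC))
E
python3 - <<'E'
from h import *
cs={n:camera(n) for n in("side","top")}
a=np.vstack([cs["top"]["image"],cs["side"]["image"]])
for n,c in cs.items():
    save(c,n+"0.png",f=1.4); print(n,c["K"].ravel().round(1),c["k1"],np.linalg.inv(c["view"]).round(3).tolist())
    for q in["sleeve","card_holder","rinse_block","parts_bin","spigot_top","lip_mid","vial_1","oil_bottle","standard_jar","spanner"]:
        print(n,q,[(d["bbox"],round(d["conf"],2)) for d in silhouettes(q,c)])
o=get_obs();print(o)
E
```

```text
side [413.6   0.  276.    0.  413.6 200.2   0.    0.    1. ] -0.018155344282906473 [[-0.911, -0.234, 0.339, 0.07], [-0.412, 0.475, -0.778, 0.925], [0.021, -0.848, -0.529, 0.683], [0.0, 0.0, 0.0, 1.0]]
side sleeve [([315.1, 159.2, 325.5, 182.5], 0.51)]
side card_holder [([295.4, 222.0, 337.3, 250.8], 0.93), ([290.9, 264.7, 340.8, 302.7], 0.86), ([231.3, 224.2, 256.2, 254.1], 0.63), ([225.9, 234.7, 280.8, 276.3], 0.41), ([272.3, 133.0, 289.7, 160.8], 0.27), ([135.7, 221.4, 164.6, 282.1], 0.22)]
side rinse_block [([189.5, 184.6, 251.5, 213.0], 0.95)]
side parts_bin [([229.3, 236.1, 278.2, 274.8], 0.96), ([179.8, 275.2, 193.9, 302.8], 0.34)]
side spigot_top [([176.4, 180.1, 254.5, 211.2], 0.8), ([271.3, 133.5, 290.8, 161.8], 0.68)]
side lip_mid [([203.4, 183.9, 250.0, 216.1], 0.76)]
side vial_1 [([290.2, 191.3, 296.7, 219.5], 0.58), ([176.3, 276.8, 193.5, 303.0], 0.54)]
side oil_bottle [([134.7, 222.3, 166.7, 278.9], 0.74)]
side standard_jar [([272.8, 132.7, 289.3, 160.1], 0.96)]
side spanner [([295.4, 152.9, 323.4, 162.2], 0.53)]
top [506.7   0.  275.3   0.  506.7 211.8   0.    0.    1.
[... 876 characters left out ...]
': array([-1.29499506e+00,  2.40558897e-01,  5.01238930e-03,  1.33519036e+00,
       -1.17745232e-05,  1.57081969e+00]), 'joint_vel': array([ 1.01503832e-03, -5.25414354e-04, -1.12339964e-05, -3.32269242e-04,
       -1.15119518e-03,  4.77758731e-05]), 'tau': array([-8.71203774e-04, -3.72220516e+01,  2.52696115e+01,  1.16310563e-03,
        7.47722106e-05,  3.93270142e-06]), 'eef_pos': array([ 0.13615824, -0.48111407,  0.23133175]), 'tool_rot': array([ 9.90508371e-01,  1.37452416e-01, -1.74441460e-06,  3.02556331e-05]), 'ft_force': array([-0.56328518,  0.53828695, -0.30546879]), 'ft_torque': array([-0.02347404,  0.00819141,  0.02119732]), 'grasp_force': 0.0, 'grip_width': 0.08538528322179575}
```

```bash
ls pics
```

```text
side0.png
top0.png
```

View pics/top0.png

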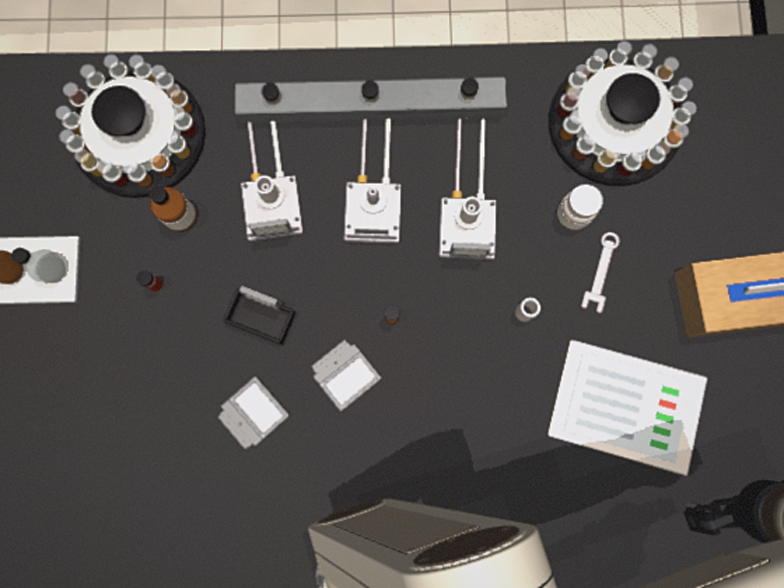

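View pics/side0.png

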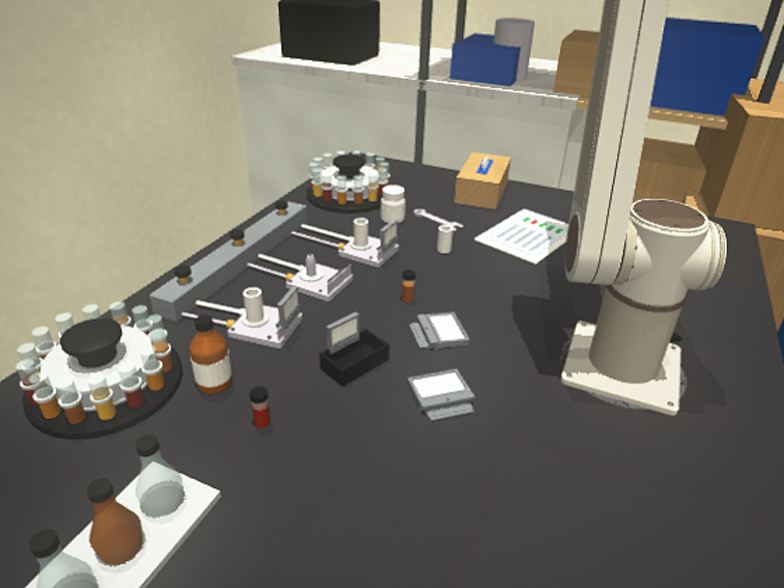

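```bash
python3 - <<'E'
from h import *
t=camera("top")
for n,uv,z in[("sleeve c",(377.3,219.2),.03),("spigot top",(266.5,139),.066),("blk FL corner",(247,171),.016),("blk FR",(285,171.5),.016),("holder L",(173,207),.08),("holder R",(200,217),.08),("bin c",(185.5,226.5),.036),("o1 FL",(175,170),.016),("o2 FL",(315,183),.016),("vial2",(280,226),.066),("jar",(413,148),.085)]:
    print(n,at_z(t,uv,z).round(4))
w=camera("wrist");V=np.linalg.inv(w["view"]);print(w["K"],w["k1"],V.round(3))
E
```

```text
sleeve c [ 0.4467 -0.2717  0.03  ]
spigot top [ 0.6497 -0.0016  0.066 ]
blk FL corner [0.5821 0.051  0.016 ]
blk FR [ 0.5783 -0.0463  0.016 ]
holder L [0.481  0.2262 0.08  ]
holder R [0.455  0.1614 0.08  ]
bin c [0.4395 0.2039 0.036 ]
o1 FL [0.5894 0.2352 0.016 ]
o2 FL [ 0.5461 -0.1218  0.016 ]
vial2 [ 0.4305 -0.0295  0.066 ]
jar [ 0.6109 -0.3571  0.085 ]
[[346.96457556   0.         280.27700441]
 [  0.         346.96457556 205.42811081]
 [  0.           0.           1.        ]] -0.08493851552645691 [[ 0.272 -0.91  -0.313  0.216]
 [-0.962 -0.257 -0.089 -0.458]
 [ 0.     0.325 -0.946  0.373]
 [ 0.     0.     0.     1.   ]]
```

Call:
{"name": "drive_tool", "arguments": {
  "increments": [
    [[31,21,-4],[0,0,4.4],1],
    [[31,21,-4],[0,0,4.4],1],
    [[31,21,-4],[0,0,4.4],1],
    [[31,21,-4],[0,0,4.4],1],
    [[31,21,-4],[0,0,4.4],1],
    [[31,21,-4],[0,0,4.4],1],
    [[31,21,-4],[0,0,4.4],1],
    [[31,21,-4],[0,0,4.4],1]
  ]
}}

```text
clock: 1.87
eef_pos: [0.3855, -0.3119, 0.1993]
tool_rot: [0.902, 0.432, 0.0, 0.0]
ft_force: [0.7, -1.4, 0.3]
grip_width: 0.0854
grasp_force: 0.0
```

Call:
{"name": "drive_tool", "arguments": {
  "increments": [
    [[31,21,-4],[0,0,4.4],0.8],
    [[31,20,-4],[0,0,4.4],0.8],
    [[0,0,0],[0,0,0],0.8]
  ]
}}

```text
clock: 2.12
eef_pos: [0.4508, -0.2684, 0.1903]
tool_rot: [0.865, 0.503, 0.001, -0.0]
ft_force: [0.3, -0.8, -0.1]
grip_width: 0.0684
grasp_force: 0.0
```

```bash
cat >> h.py <<'E'
from scipy.optimize import minimize
def cyl(x,y,z0,z1,r,n=40):
    a=np.linspace(0,2*np.pi,n); c=np.c_[x+r*np.cos(a),y+r*np.sin(a)]
    return np.vstack([np.c_[c,0*a+z0],np.c_[c,0*a+z1]])
def iou(c,P,reg,S=4):
    h=cv2.convexHull((proj(c,P)*S).astype(np.float32)).astype(np.int32)
    m=np.zeros((reg.shape[0]*S,reg.shape[1]*S),np.uint8); cv2.fillConvexPoly(m,h,1)
    R=cv2.resize(reg.astype(np.uint8),None,fx=S,fy=S,interpolation=0)
    return (m&R).sum()/max(1,(m|R).sum())
E
python3 - <<'E'
from h import *
cs=[camera(n) for n in("wrist","top")]
save(cs[0],"w1.png",f=1.4)
rs=[]
for c in cs:
    s=silhouettes("sleeve",c); print([(np.round(d["bbox"],1),round(d["conf"],2)) for d in s]); rs.append(s[0]["region"])
for k in([0],[1],[0,1]):
    f=lambda p:-sum(iou(cs[i],cyl(p[0],p[1],0,.06,.017),rs[i]) for i in k)
    r=minimize(f,[.447,-.272],method="Nelder-Mead",options=dict(initial_simplex=[[.447,-.272],[.455,-.272],[.447,-.262]])); print(k,r.x.round(4),r.fun)
o=get_obs();print(o["eef_pos"],o["tool_rot"],o["clock"],o["joint_pos"])
E
```

```text
[(array([252.5, 167.9, 297.6, 220.1]), 0.97)]
[(array([370.2, 208.8, 379.7, 226. ]), 0.66)]
[0] [ 0.4418 -0.2701] -0.8731608145825437
[1] [ 0.4446 -0.2633] -0.4963582411653628
[0, 1] [ 0.4421 -0.2696] -1.3451607792579556
[ 0.44558348 -0.27233355  0.1912397 ] [ 8.67083857e-01  4.98162075e-01 -3.29647030e-04 -1.53017657e-04] 2.3167 [-5.48351902e-01  3.05266961e-01 -1.34662432e-02  1.25264819e+00
 -4.31298502e-04  1.55028516e+00]
```

View pics/w1.png

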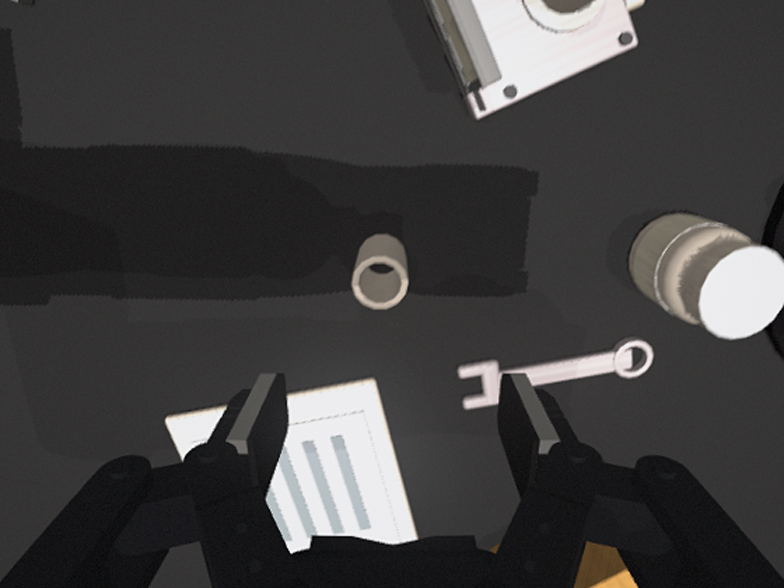

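```bash
python3 - <<'E'
from h import *
c=camera("wrist"); g=cv2.cvtColor(c["image"],cv2.COLOR_RGB2GRAY)
m=np.zeros(g.shape,np.uint8); m[155:230,240:305]=(g[155:230,240:305]>75)
n,l,st,ce=cv2.connectedComponentsWithStats(m); k=1+st[1:,4].argmax(); h=cv2.convexHull(np.argwhere(l==k)[:,::-1].astype(np.int32))
reg=np.zeros_like(m); cv2.fillConvexPoly(reg,h,1); print(st[k])
f=lambda p:-iou(c,cyl(p[0],p[1],0,.06,.017),reg)
r=minimize(f,[.442,-.27],method="Nelder-Mead",options=dict(initial_simplex=[[.442,-.27],[.447,-.27],[.442,-.263]]));print(r.x,r.fun)
o=get_obs();print(o["eef_pos"]);print(at_z(c,(271.4,202),.06))
E
```

```text
[ 254  160   42   53 1579]
[ 0.4413325  -0.27028818] -0.9713998125715873
[ 0.44529856 -0.27272119  0.19141838]
[ 0.43498796 -0.27455924  0.06      ]
```

Call:
{"name": "drive_tool", "arguments": {
  "increments": [
    [[-4,2,-40],[0,0,0],0.75],
    [[0,0,-40],[0,0,0],0.75],
    [[0,0,-40],[0,0,0],0.75],
    [[0,0,-25],[0,0,0],0.75],
    [[0,0,-19],[0,0,0],0.75],
    [[0,0,0],[0,0,0],0.75],
    [[0,0,0],[0,0,0],0.3]
  ]
}}

```text
clock: 2.95
eef_pos: [0.4406, -0.2707, 0.027]
tool_rot: [0.867, 0.497, -0.001, -0.001]
ft_force: [0.4, 0.1, 0.6]
grip_width: 0.0534
grasp_force: 0.0
```

Call:
{"name": "drive_tool", "arguments": {
  "increments": [
    [[0,0,0],[0,0,0],0],
    [[0,0,0],[0,0,0],0],
    [[0,0,0],[0,0,0],0],
    [[0,0,0],[0,0,0],0],
    [[0,0,0],[0,0,0],0]
  ]
}}

```text
clock: 3.37
eef_pos: [0.4434, -0.2715, 0.0295]
tool_rot: [0.867, 0.498, 0.001, 0.002]
ft_force: [-1.3, -1.3, 7.1]
grip_width: 0.0323
grasp_force: 60.2
```

Call:
{"name": "drive_tool", "arguments": {
  "increments": [
    [[0,0,25],[0,0,0],0],
    [[0,0,35],[0,0,0],0],
    [[0,0,35],[0,0,0],0],
    [[0,0,35],[0,0,0],0]
  ]
}}

```text
clock: 3.7
eef_pos: [0.4418, -0.2697, 0.1589]
tool_rot: [0.867, 0.499, 0.0, -0.0]
ft_force: [1.2, -0.4, -1.1]
grip_width: 0.0324
grasp_force: 59.9
```

Call:
{"name": "drive_tool", "arguments": {
  "increments": [
    [[21,26,0],[0,0,3.5],0],
    [[21,26,0],[0,0,3.5],0],
    [[21,26,0],[0,0,3.5],0],
    [[21,26,0],[0,0,3.5],0],
    [[21,26,0],[0,0,3.5],0],
    [[21,26,0],[0,0,3.5],0],
    [[21,26,0],[0,0,3.5],0],
    [[21,26,0],[0,0,3.5],0]
  ]
}}

```text
clock: 4.37
eef_pos: [0.6109, -0.0604, 0.1577]
tool_rot: [0.719, 0.695, 0.0, 0.0]
ft_force: [0.4, -0.8, -1.9]
grip_width: 0.0328
grasp_force: 60.0
```

Call:
{"name": "drive_tool", "arguments": {
  "increments": [
    [[0,0,0],[0,0,0],0],
    [[0,0,0],[0,0,0],0],
    [[0,0,0],[0,0,0],0]
  ]
}}

```text
clock: 4.62
eef_pos: [0.6096, -0.0619, 0.1571]
tool_rot: [0.72, 0.693, -0.0, -0.0]
ft_force: [0.3, 0.1, -1.4]
grip_width: 0.0325
grasp_force: 60.1
```

```bash
python3 - <<'E'
from h import *
c=camera("wrist"); save(c,"w2.png",f=1.4); o=get_obs(); print(o["eef_pos"],o["tool_rot"],o["ft_force"],o["grip_width"]); pickle.dump(c,open("w2.pkl","wb"))
t=camera("top"); pickle.dump(t,open("t2.pkl","wb"))
E
```

```text
[ 0.6093756  -0.06260931  0.15724278] [ 7.20835316e-01  6.93106200e-01 -4.26140304e-04 -2.47711298e-04] [ 0.1129697  -0.36186181 -1.53094315] 0.03222779411124799
```

View pics/w2.png

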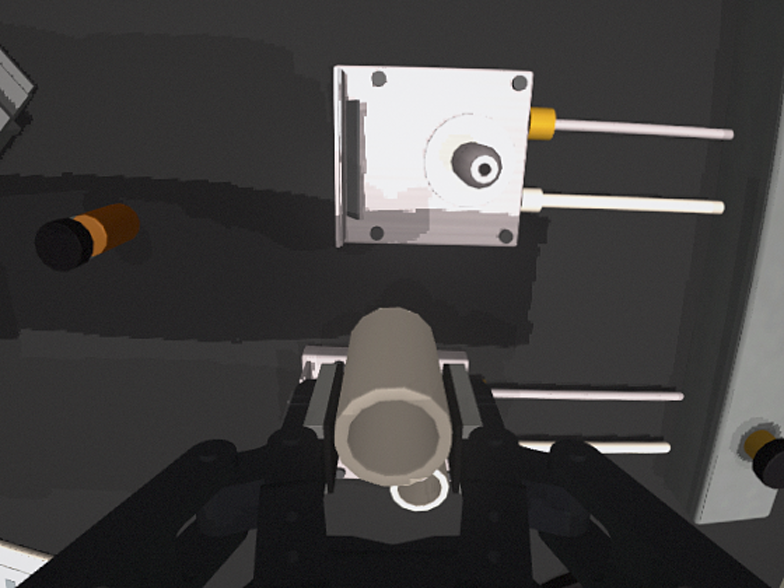

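```bash
python3 - <<'E'
from h import *
c=pickle.load(open("w2.pkl","rb")); q=lambda u,v,z:at_z(c,(u/1.4,v/1.4),z)
for n,u,v,z in[("spigot",484,169,.066),("flange c",470,160,.020),("BL",533,71,.016),("BR",518,245,.016),("lipL",336,67,.041),("lipR",336,246,.041),("lipL2",344,67,.041),("lipR2",344,246,.041),("leafL",360,100,.038),("leafR",357,218,.038),("sleeve top",393,437,.1877)]: print(n,(q(u,v,z)*1000).round(1))
# spigot top by ellipse around bright ring
g=cv2.cvtColor(c["image"],cv2.COLOR_RGB2GRAY)
cr=g[100:140,320:370]; save(c,"crop2.png",(230,35,395,185),4)
# edges line fit: bright columns
for r in range(52,176,12):
    row=g[r].astype(int); b=np.where(row[225:390]>120)[0]+225; print(r,b[:1],b[-1:],end=" ; ")
E
```

```text
spigot [654.5  -0.7  66. ]
flange c [6.548e+02 1.000e-01 2.000e+01]
BL [689.8  46.7  16. ]
BR [684.9 -51.1  16. ]
lipL [585.3  49.5  41. ]
lipR [578.9 -41.5  41. ]
lipL2 [589.3  49.3  41. ]
lipR2 [583.3 -41.7  41. ]
leafL [596.1  33.5  38. ]
leafR [591.  -27.1  38. ]
sleeve top [609.4 -59.4 187.7]
52 [238] [380] ; 64 [238] [379] ; 76 [238] [378] ; 88 [239] [389] ; 100 [239] [376] ; 112 [239] [375] ; 124 [239] [373] ; 136 [239] [386] ; 148 [240] [386] ; 160 [240] [369] ; 172 [241] [368] ;
```

View pics/crop2.png

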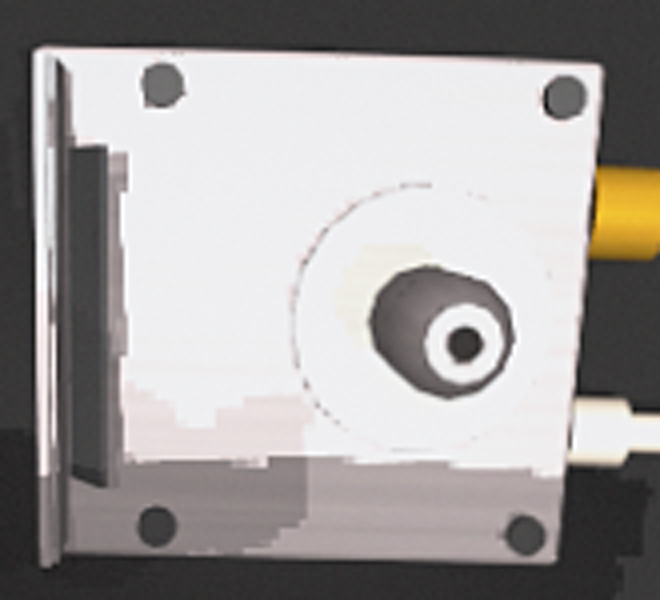

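Call:
{"name": "drive_tool", "arguments": {
  "increments": [
    [[15,20,0],[0,0,0],0],
    [[15,20,0],[0,0,0],0],
    [[15,20,0],[0,0,0],0],
    [[0,0,-20],[0,0,0],0],
    [[0,0,-20],[0,0,0],0],
    [[0,0,-7],[0,0,0],0],
    [[0,0,0],[0,0,0],0],
    [[0,0,0],[0,0,0],0]
  ]
}}

```text
clock: 5.38
eef_pos: [0.6546, -0.0032, 0.1104]
tool_rot: [0.721, 0.693, -0.0, -0.0]
ft_force: [-0.3, -0.1, -2.0]
grip_width: 0.0324
grasp_force: 60.2
```

```bash
python3 - <<'E'
from h import *
c=camera("wrist"); s=camera("side"); o=get_obs(); print(o["eef_pos"],o["tool_rot"],o["ft_force"])
pickle.dump([c,s],open("w3.pkl","wb"))
im=c["image"][100:400,180:390]; uv=proj(s,[.65,0,.08])[0].astype(int); print(uv)
a=cv2.resize(im,(420,600),interpolation=2); b=cv2.resize(s["image"][uv[1]-60:uv[1]+40,uv[0]-30:uv[0]+30],(360,600),interpolation=2)
cv2.imwrite("pics/w3.png",np.hstack([a,b])[:,:,::-1])
E
```

```text
[ 0.65585711 -0.00294162  0.11194727] [0.72099079 0.6929436  0.0008818  0.00082013] [-0.14410151 -0.23239883 -0.08424749]
[222 178]
```

View pics/w3.png

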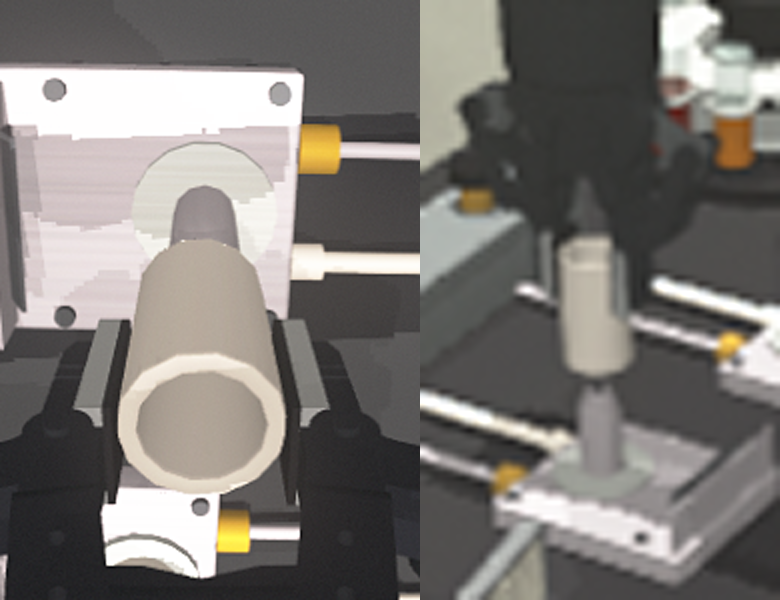

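Call:
{"name": "drive_tool", "arguments": {
  "increments": [
    [[0,0,-10],[0,0,0],0],
    [[0,0,-8],[0,0,0],0],
    [[0,0,-6],[0,0,0],0],
    [[0,0,-4],[0,0,0],0],
    [[0,0,0],[0,0,0],0]
  ]
}}

```text
clock: 5.9
eef_pos: [0.6542, -0.002, 0.0806]
tool_rot: [0.721, 0.693, -0.001, -0.001]
ft_force: [0.2, 0.9, -1.2]
grip_width: 0.0324
grasp_force: 60.2
```

Call:
{"name": "drive_tool", "arguments": {
  "increments": [
    [[0,0,-8],[0,0,0],0],
    [[0,0,-8],[0,0,0],0],
    [[0,0,-6],[0,0,0],0],
    [[0,0,-4],[0,0,0],0],
    [[0,0,0],[0,0,0],0]
  ]
}}

```text
clock: 6.32
eef_pos: [0.6543, -0.002, 0.0547]
tool_rot: [0.721, 0.693, -0.001, -0.001]
ft_force: [-0.4, 0.2, -1.3]
grip_width: 0.0326
grasp_force: 60.2
```

Call:
{"name": "drive_tool", "arguments": {
  "increments": [
    [[0,0,-3],[0,0,0],0],
    [[0,0,-2],[0,0,0],0],
    [[0,0,-1],[0,0,0],0],
    [[0,0,0],[0,0,0],0]
  ]
}}

```text
clock: 6.65
eef_pos: [0.6551, -0.0021, 0.0502]
tool_rot: [0.721, 0.693, -0.0, -0.0]
ft_force: [-0.2, -0.0, -2.0]
grip_width: 0.0326
grasp_force: 60.2
```

Call:
{"name": "drive_tool", "arguments": {
  "increments": [
    [[0,0,-1.5],[0,0,0],0],
    [[0,0,-1.5],[0,0,0],0],
    [[0,0,0],[0,0,0],0],
    [[0,0,0],[0,0,0],0]
  ]
}}

```text
clock: 6.98
eef_pos: [0.6555, -0.0022, 0.0495]
tool_rot: [0.721, 0.693, 0.001, 0.001]
ft_force: [-4.6, -0.7, 7.4]
grip_width: 0.0325
grasp_force: 61.0
```

Call:
{"name": "drive_tool", "arguments": {
  "increments": [
    [[0,0,-2],[0,0,0],0],
    [[0,0,0],[0,0,0],0],
    [[0,0,2],[0,0,0],0.42],
    [[0,0,0],[0,0,0],0.46],
    [[0,0,0],[0,0,0],0.55],
    [[0,0,0],[0,0,0],0.6],
    [[0,0,0],[0,0,0],0.6]
  ]
}}

```text
clock: 7.57
eef_pos: [0.655, -0.0021, 0.0468]
tool_rot: [0.721, 0.693, -0.0, -0.0]
ft_force: [0.5, -0.8, 0.4]
grip_width: 0.0513
grasp_force: 0.0
```

Call:
{"name": "drive_tool", "arguments": {
  "increments": [
    [[0,0,6],[0,0,0],0.6],
    [[0,0,15],[0,0,0],0.6],
    [[0,0,30],[0,0,0],0.6],
    [[0,0,35],[0,0,0],0.6],
    [[0,0,35],[0,0,0],0.6],
    [[0,0,15],[0,0,0],0.6]
  ]
}}

```text
clock: 8.07
eef_pos: [0.6573, -0.0021, 0.1894]
tool_rot: [0.721, 0.693, 0.003, 0.003]
ft_force: [1.7, 0.5, 1.3]
grip_width: 0.0511
grasp_force: 0.0
```

```bash
python3 - <<'E'
from h import *
s=camera("side"); w=camera("wrist"); t=camera("top")
for c in(s,w,t):
    d=silhouettes("sleeve",c); print([(np.round(x["bbox"],0).tolist(),round(x["conf"],2)) for x in d], [iou(c,cyl(.6545,-.001,z,z+.06,.017),x["region"]).round(2) for x in d for z in(.016,.02,.025,.03)])
print(at_z(t,(186,211),.08), proj(w,[[.6545,-.001,.08],[.6545,-.001,.02]]),get_obs()["eef_pos"])
a=cv2.resize(s["image"][140:290,180:300],(480,600),interpolation=2); cv2.imwrite("pics/s4.png",a[:,:,::-1])
E
```

```text
[([255.0, 154.0, 266.0, 180.0], 0.72), ([213.0, 175.0, 227.0, 200.0], 0.58)] [np.float64(0.0), np.float64(0.0), np.float64(0.0), np.float64(0.0), np.float64(0.83), np.float64(0.85), np.float64(0.76), np.float64(0.67)]
[([251.0, 166.0, 301.0, 222.0], 0.91)] [np.float64(0.76), np.float64(0.78), np.float64(0.75), np.float64(0.71)]
[] []
[0.47046703 0.19495581 0.08      ] [[274.18020165 200.51943564]
 [274.52126969 180.46546715]] [ 0.65412709 -0.002099    0.18144329]
```

View pics/s4.png

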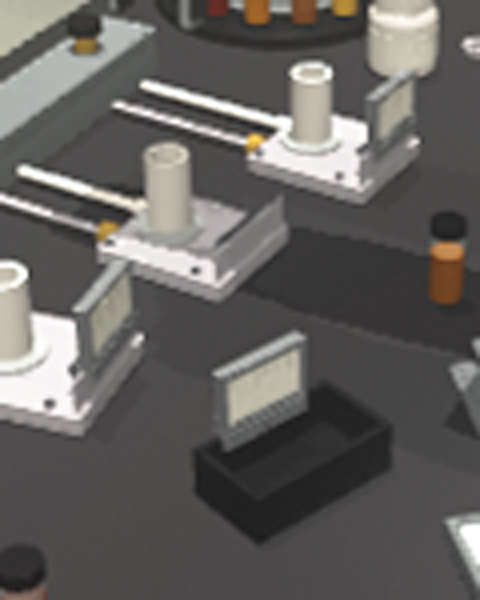

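Call:
{"name": "drive_tool", "arguments": {
  "increments": [
    [[-24,24,0],[0,0,-2.5],0.6],
    [[-24,24,0],[0,0,-2.5],0.6],
    [[-24,24,0],[0,0,-2.5],0.6],
    [[-24,24,0],[0,0,-2.5],0.6],
    [[-24,24,0],[0,0,-2.5],0.6],
    [[-24,24,0],[0,0,-2.5],0.6],
    [[-24,26,0],[0,0,-2.5],0.6],
    [[-20,26,0],[0,0,-2.5],0.6]
  ]
}}

```text
clock: 9.03
eef_pos: [0.4642, 0.1942, 0.1815]
tool_rot: [0.831, 0.557, -0.002, -0.0]
ft_force: [0.9, -0.6, -0.7]
grip_width: 0.0509
grasp_force: 0.0
```

Call:
{"name": "drive_tool", "arguments": {
  "increments": [
    [[0,0,0],[0,0,0],0.6],
    [[0,0,0],[0,0,0],0.6],
    [[0,0,0],[0,0,0],0.6],
    [[0,0,0],[0,0,0],0.6]
  ]
}}

```text
clock: 9.37
eef_pos: [0.4675, 0.193, 0.1826]
tool_rot: [0.83, 0.557, -0.001, 0.0]
ft_force: [-0.3, -0.5, 0.8]
grip_width: 0.0512
grasp_force: 0.0
```

```bash
python3 - <<'E'
from h import *
c=camera("wrist"); save(c,"w5.png",f=1.4); o=get_obs(); print(o["eef_pos"],o["tool_rot"]); pickle.dump(c,open("w5.pkl","wb"))
E
```

```text
[0.46767508 0.19291945 0.18267718] [ 8.30424822e-01  5.57130447e-01 -5.28598298e-04  3.19484011e-05]
```

View pics/w5.png

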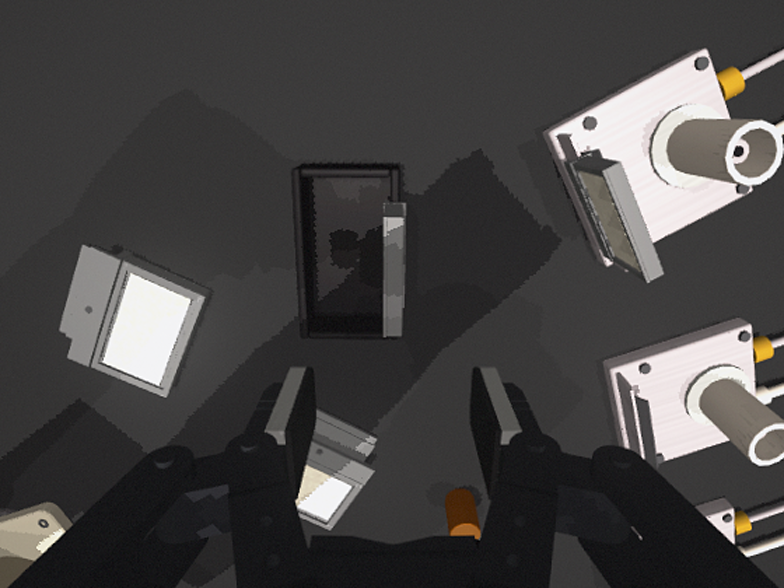

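```bash
python3 - <<'E'
from h import *
c=pickle.load(open("w5.pkl","rb"))
P=np.array([at_z(c,(u/1.4,v/1.4),.084) for u,v in[(384.5,217),(406.5,217),(383,337),(404,337)]])*1000
print(P.round(1),P.mean(0)); d=P[0]+P[1]-P[2]-P[3]; print(np.degrees(np.arctan2(d[1],d[0])),np.linalg.norm(d)/2,np.linalg.norm(P[0]-P[1]))
g=cv2.cvtColor(c["image"],cv2.COLOR_RGB2GRAY)
for r in range(152,246,8): print(r,g[r,268:298])
B=np.array([at_z(c,(u/1.4,v/1.4),.036) for u,v in[(293,163),(403,163),(301,337)]])*1000; print(B)
E
```

```text
[[477.8 230.2  84. ]
 [488.  226.1  84. ]
 [451.8 169.9  84. ]
 [462.4 165.6  84. ]] [469.99361876 197.95076859  84.        ]
66.90456504858987 65.65131211054944 10.980114429666482
152 [52 55 55 55 52 54 59 60 59 62 61 62 61 60 61 63 60 63 59 64 86 99 47 35
 34 38 38 37 39 40]
160 [ 52  49  52  53  44  65 154 173 138 180 177 178 177 179 176 176 177 182
 184 172 103  73  31  37  36  39  38  36  37  35]
168 [ 22  27  30  20  20  67 156 171  95 109 110 111 113 113 112 111 113 114
 116 104  75  61  36  36  37  37  39  34  36  35]
176 [ 27  23  27  21  22  39  78  90  84  90  91  88  92  92  90  89  93 113
 114 104  69  64  35  37  35  37  36  38  36  36]
184 [22 28 23 28 23 38 78 91 85 92 90 90 89 89 89 91 89 90 89 80 58 55 36 37
 38 35 37 38 36 37]
192 [21 21 25 26 25 38 79 91 81 92 90 90 89 90 89 90 90 91 88 84 84 65 36 37
 37 36 38 39 38 38]
200 [24 26 24 21 23 49 94 88 85 91 88 92 90 90 89 90 88 89 89 85 79 50 32 38
 35 36 36 37 37 37]
208 [32 28 28 24 23 45 91 89 83 91 89 90 89 89 89 89 91 90 89 84 96 47 36 34
 37 38 38 35 37 37]
216 [ 26  22  27  26  19  52 115 107  97 109 109 107 108 109 109 109 108 108
 107  94  92  34  34  36  39  36  35  36  36  37]
224 [ 15  18  23  19  15  54 113 107  98 108 106 107 107 108 108 110 108 109
 103  68  34  36  37  40  35  37  34  34  36  38]
232 [ 18  21  17  17  16  47 103  95  88  95  98  98  96  96  97  97  97 100
  92  55  35  35  37  38  35  35  37  35  38  38]
240 [ 29  31  24  27  24  50 100  91  33  44  39  45  47  46  47  48  52  56
  50  32  34  38  38  39  36  38  36  36  38  36]
[[436.53332973 271.77552576  36.        ]
 [495.63949822 247.30191701  36.        ]
 [392.7872191  169.92247722  36.        ]]
```

Call:
{"name": "drive_tool", "arguments": {
  "increments": [
    [[2.4,5,-20],[0,0,-0.8],0.5],
    [[0,0,-35],[0,0,0],0.45],
    [[0,0,-35],[0,0,0],0.45],
    [[0,0,-30],[0,0,0],0.45],
    [[0,0,-18],[0,0,0],0.45],
    [[0,0,0],[0,0,0],0.45],
    [[0,0,0],[0,0,0],0.45]
  ]
}}

```text
clock: 10.0
eef_pos: [0.4693, 0.1977, 0.0443]
tool_rot: [0.834, 0.551, -0.001, -0.0]
ft_force: [-0.4, -0.0, 0.5]
grip_width: 0.0387
grasp_force: 0.0
```

Call:
{"name": "drive_tool", "arguments": {
  "increments": [
    [[0,0,0],[0,0,0],0.25],
    [[0,0,0],[0,0,0],0.15],
    [[0,0,0],[0,0,0],0],
    [[0,0,0],[0,0,0],0],
    [[0,0,0],[0,0,0],0],
    [[0,0,0],[0,0,0],0]
  ]
}}

```text
clock: 10.5
eef_pos: [0.4713, 0.1994, 0.0472]
tool_rot: [0.834, 0.552, 0.002, 0.001]
ft_force: [-0.1, -0.7, 6.5]
grip_width: 0.0083
grasp_force: 59.0
```

Call:
{"name": "drive_tool", "arguments": {
  "increments": [
    [[0,0,15],[0,0,0],0],
    [[0,0,30],[0,0,0],0],
    [[0,0,35],[0,0,0],0],
    [[0,0,20],[0,0,0],0]
  ]
}}

```text
clock: 10.83
eef_pos: [0.4705, 0.1994, 0.1488]
tool_rot: [0.834, 0.552, 0.002, 0.0]
ft_force: [0.8, 0.2, -0.7]
grip_width: 0.0084
grasp_force: 59.6
```

Call:
{"name": "drive_tool", "arguments": {
  "increments": [
    [[14,-24,0],[0,0,2.5],0],
    [[14,-24,0],[0,0,2.5],0],
    [[14,-24,0],[0,0,2.5],0],
    [[14,-24,0],[0,0,2.5],0],
    [[14,-24,0],[0,0,2.5],0],
    [[14,-24,0],[0,0,2.5],0],
    [[14,-24,0],[0,0,2.5],0],
    [[14,-26,0],[0,0,2.5],0]
  ]
}}

```text
clock: 11.5
eef_pos: [0.5819, 0.0041, 0.1455]
tool_rot: [0.724, 0.689, 0.0, -0.0]
ft_force: [1.1, 0.2, -0.3]
grip_width: 0.0082
grasp_force: 59.6
```

Call:
{"name": "drive_tool", "arguments": {
  "increments": [
    [[0,0,0],[0,0,0],0],
    [[0,0,-20],[0,0,0],0],
    [[0,0,-20],[0,0,0],0],
    [[0,0,-20],[0,0,0],0],
    [[0,0,0],[0,0,0],0],
    [[0,0,0],[0,0,0],0],
    [[0,0,0],[0,0,0],0]
  ]
}}

```text
clock: 12.08
eef_pos: [0.582, 0.0053, 0.0864]
tool_rot: [0.725, 0.688, 0.0, 0.0]
ft_force: [-0.1, 0.4, 0.7]
grip_width: 0.0082
grasp_force: 59.6
```

```bash
python3 - <<'E'
from h import *
c=camera("wrist"); s=camera("side"); o=get_obs(); print(o["eef_pos"],o["tool_rot"],o["ft_force"],o["grip_width"])
pickle.dump([c,s],open("w6.pkl","wb"))
a=cv2.resize(c["image"][80:330,180:360],(432,600),interpolation=2); b=cv2.resize(s["image"][130:250,190:260],(350,600),interpolation=2)
cv2.imwrite("pics/w6.png",np.hstack([a,b])[:,:,::-1])
E
```

```text
[0.58272496 0.00520064 0.0870875 ] [0.72524274 0.68849158 0.00113124 0.00101443] [ 0.99223234  0.79849724 -0.19567853] 0.008152890675548908
```

View pics/w6.png

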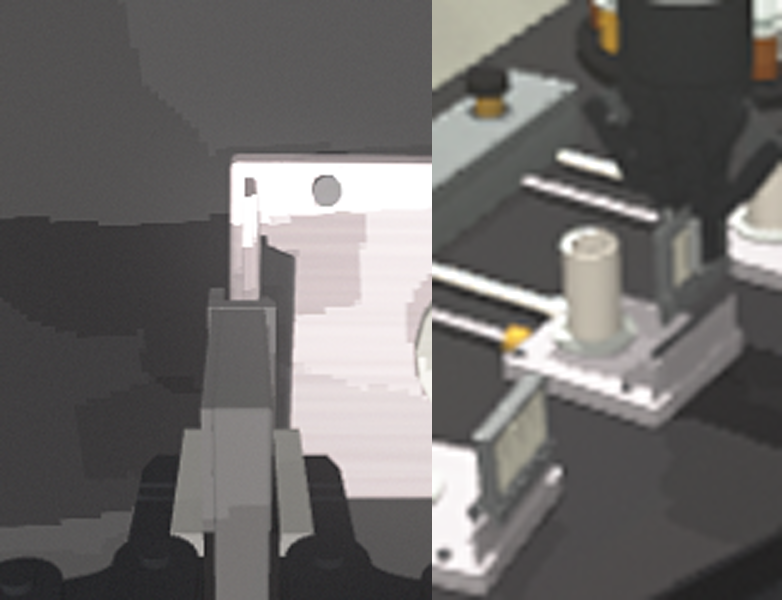

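```bash
python3 - <<'E'
from h import *
c,s=pickle.load(open("w6.pkl","rb"))
cr=lambda P:((proj(c,np.array(P)/1000)-[180,80])*2.4).round(1).tolist()
R=lambda a:np.array([[np.cos(a),-np.sin(a),0],[np.sin(a),np.cos(a),0],[0,0,1]])
T=np.array([582.4,5.2,86.8]);o=T-[0,0,11.2]; H=R(np.radians(-3.0))
for n,p in dict(bot=[[-4.5,33,4],[4.5,33,4]],top=[[-4.5,33,48],[4.5,33,48]],topfar=[[-4.5,-33,48],[4.5,-33,48]],tongue=[[3.5,28,-20.5],[6.5,28,-16],[3.5,28,0]],skirt=[[-3.5,33,-8]]).items(): print(n,cr(o+np.array(p)@H.T))
L=R(np.radians(-3.2))
for m in([583.4,3.5,41],[582.6,3.3,41],[584.4,3.9,41]): print(m,cr(np.array(m)+np.array([[-1.5,46,0],[1.5,46,0],[-1.5,33,0],[1.5,33,0],[9.5,31,-3]])@L.T))
g=cv2.cvtColor(c["image"],cv2.COLOR_RGB2GRAY)
for r in(152,158,164,170,180,192,200,206,212,220,235,245): print(r,g[r,262:302])
E
```

```text
bot [[221.7, 300.8], [269.4, 300.8]]
top [[215.2, 403.7], [280.0, 403.6]]
topfar [[219.7, 754.8], [272.9, 754.7]]
tongue [[260.8, 286.0], [275.4, 292.5], [263.3, 318.3]]
skirt [[227.9, 281.5]]
[583.4, 3.5, 41] [[243.5, 198.8], [256.6, 198.9], [243.2, 253.7], [256.1, 253.7], [289.5, 258.5]]
[582.6, 3.3, 41] [[240.1, 199.9], [253.2, 199.9], [239.9, 254.7], [252.7, 254.7], [286.1, 259.5]]
[584.4, 3.9, 41] [[247.8, 196.9], [260.9, 196.9], [247.4, 251.8], [260.3, 251.8], [293.6, 256.7]]
152 [ 88  88  91  89  90  89  88  90  91  91  89  91  86 112 217 255 255 255
 255 255 255 255 255 255 255 255 255 255 255 255 255 255 255 255 255 255
 255 255 255 255]
158 [ 88  89  90  89  89  91  90  90  91  91  92  91  88 115 215 254 255 255
 255 255 135 142 143 143 177 251 255 255 255 255 255 255 255 255 255 255
 255 255 255 255]
164 [ 91  91  90  89  92  93  92  91  91  93  93  94  88 117 217 254 255 255
 254 254 255 255 255 255 255 244 254 255 255 255 255 255 255 255 255 255
 255 255 255 255]
170 [ 91  92  91  92  90  79  71  71  71  72  69  71  68 108 222 253 254 255
 254 253 255 255 255 254 255 212
[... 702 characters left out ...]
83  87  90
  87  90  92  98]
212 [ 63  61  63  65  89 117  95  95  97  96  96  98  99  99  99  98  99 100
  99  99  99 100 101 101 102 102  99  98 106 141 139 140 132  78  85  85
  84  89  93 102]
220 [ 61  64  61  60  69  98  96  96  94  95  98  95  98  99  98  99 100  97
  97  98 100 100 100 100 100 100 101  99  96 111 125 135 131  75  81  79
  82  86  91 117]
235 [ 62  57  66  87  96  94  95  92  94  93  96  97  97  94  96  96  97  96
  98  98  97  98  98  97  99  96  98  99  97  97 102 124 106  79  83  87
  88  92 104 146]
245 [ 62  66  88  95  93  94  93  93  96  95  97  96  96  96  96  97  98  97
  98  96  97  97  96  98  97  97  98  98  98  97  94 102  96  80  78  77
  82  88 108 171]
```

```bash
python3 - <<'E'
from h import *
c,s=pickle.load(open("w6.pkl","rb"))
g=cv2.cvtColor(c["image"],cv2.COLOR_RGB2GRAY)
for r in(250,256,260,266,272,280,290,300,310,318,324): print(r,g[r,250:316])
R=lambda a:np.array([[np.cos(a),-np.sin(a),0],[np.sin(a),np.cos(a),0],[0,0,1]])
T=np.array([582.4,5.2,86.8]);o=T-[0,0,11.2]; H=R(np.radians(-3.0))
for y in(33,20,11,0,-11):print(y,proj(c,(o+np.array([[-4.5,y,48],[4.5,y,48],[-4.5,y,4],[4.5,y,4]])@H.T)/1000).round(1).tolist())
print(proj(c,(T+np.array([[-4.5,11,19],[4.5,11,19],[-4.5,11,0],[4.5,11,0]])@H.T)/1000).round(1).tolist(),c["view"])
E
```

```text
250 [ 59  61  61  60  59  59  61  62  59  62  61  59  65  87 117 117 116 114
 108 115 122 121 120 122 120 123 122 122 121 123 123 123 123 123 123 124
 123 123 125 123 124 122 109  96  96  78  80  79  81  91 111 177 228 224
 222 223 224 222 222 223 223 222 223 224 223 223]
256 [ 61  58  59  60  60  62  62  60  58  62  60  61  59  78 136 131 133 130
 120 127 132 132 132 131 132 132 132 135 132 131 133 131 135 134 135 133
 135 134 132 133 134 131 120 108  95  79  81  80  83  90 121 195 226 222
 222 222 221 221 222 221 221 220 221 222 221 222]
260 [ 61  61  61  61  59  62  86 137 134 133 134 133 133 134 132 132 132 132
 126 124 134 131 132 134 133 135 132 134 131 133 134 134 132 133 133 134
 134 134 133 135 134 130 119 113 135 135 136 137 136 136 136 135 135 134
 151 204 220 218 218 219 220 219 220 220 220 221]
266 [ 59  60  60  61  56  75 135 132 130 131 131 130 130 130 132 133 133 131
 125 122 131 131 132 132 134 132 133 133 132 133 132 133 133 133 133 132
 131 133 133 133 133 131 120  97 102 135 133 134 133 135 133 135 134 133
 132 160 218 216 215 216 217 217 216 217 217 216]
272 [ 44
[... 1876 characters left out ...]
0  45  40  42  42  43  44]
33 [[269.7, 248.2], [296.7, 248.2], [272.4, 205.3], [292.3, 205.3]]
20 [[270.1, 282.0], [296.0, 282.0], [272.6, 231.7], [291.9, 231.7]]
11 [[270.3, 303.9], [295.6, 303.9], [272.7, 249.2], [291.7, 249.2]]
0 [[270.6, 329.0], [295.1, 329.0], [272.9, 269.7], [291.5, 269.6]]
-11 [[271.0, 352.4], [294.6, 352.4], [273.1, 289.1], [291.2, 289.1]]
[[271.5, 278.0], [293.8, 278.0], [272.4, 256.2], [292.2, 256.2]] [[ 9.98637510e-01 -5.21777301e-02  7.79864744e-04 -5.80473855e-01]
 [-4.95972748e-02 -9.44391308e-01  3.25061790e-01  3.90793238e-02]
 [-1.62244889e-02 -3.24657576e-01 -9.45692458e-01  2.54239160e-01]
 [ 0.00000000e+00  0.00000000e+00  0.00000000e+00  1.00000000e+00]]
```

Call:
{"name": "drive_tool", "arguments": {
  "increments": [
    [[1.8,0,0],[0,0,-0.2],0],
    [[0,0,0],[0,0,0],0],
    [[0,0,-8],[0,0,0],0],
    [[0,0,-5],[0,0,0],0],
    [[0,0,-4],[0,0,0],0],
    [[0,0,-3],[0,0,0],0],
    [[0,0,0],[0,0,0],0],
    [[0,0,0],[0,0,0],0]
  ]
}}

```text
clock: 12.85
eef_pos: [0.583, 0.0049, 0.0648]
tool_rot: [0.727, 0.687, -0.0, -0.0]
ft_force: [0.1, -0.7, -0.4]
grip_width: 0.0086
grasp_force: 59.6
```

```bash
python3 - <<'E'
from h import *
for i in range(3): c=camera("wrist"); print(get_obs()["eef_pos"])
g=cv2.cvtColor(c["image"],cv2.COLOR_RGB2GRAY)
for r in(130,140,150,160,170,178,184,190,196,202,208): print(r,g[r,258:304])
save(c,"w7.png",(230,90,350,190),6)
E
```

```text
[0.58329999 0.00486539 0.06513951]
[0.58348399 0.00490175 0.06536433]
[0.58359105 0.00487982 0.06552925]
130 [90 91 92 94 89 92 92 90 92 90 91 91 93 91 91 91 91 92 92 92 92 91 92 91
 92 92 91 92 91 92 91 90 90 91 89 91 93 91 89 91 93 94 92 92 91 91]
140 [85 83 82 84 86 86 87 93 92 94 92 93 94 93 91 94 93 94 94 92 92 93 94 92
 94 92 95 94 94 92 92 94 91 93 92 95 93 93 94 92 92 93 93 93 93 93]
150 [ 85  86  85  84  88  85  85  86  88  86  86  86  87  87  86 106 142 142
 147 145 145 144 143 145 144 143 145 144 144 144 146 144 145 144 145 144
 145 145 143 143 145 145 145 145 144 145]
160 [ 86  87  88  88  86  90  89  90  90  87  89  90  89  85 157 254 255 255
 255 255 255 198 200 201 199 244 255 255 255 255 255 255 255 255 255 255
 255 255 255 255 255 255 255 255 255 255]
170 [ 88  89  89  87  90  91  90  89  88  90  91  91  89  89 157 251 254 254
 255 255 254 255 255 254 255 255 239 246 255 255 255 255 255 255 255 255
 255 255 255 255 255 255 255 255 255 255]
178 [ 90  90  92  89  86  67  70  69  70  69  68  70  69  72 150 249 253 254
 254 254 254 254 254 254 230 255 205 189 248 255 255
[... 322 characters left out ...]
4 190 199
 199 223 255 255 255 255 224 207 214 169  90  77  90 143 184 182 180 185
 206 203 202 203 204 203 204 204 203 205]
196 [ 64  64  66  67  68  67  68  67  69  68  67  73  69  74 116 173 163 172
 177 197 197 196 198 198 205 202 181 165  95  88  88  89  90  88  90  89
  89  90  88  79  85 104 137 182 204 203]
202 [ 64  64  66  66  64  67  69  66  73  93  99 100  99 101 101 130 170 175
 177 178 175 176 174 176 179 181 179 170  95  79  83  81  83  85  84  85
  84  85  86  89  90  94  97 109 165 207]
208 [ 63  64  64  65  62  65  66  68  96 140 128 129 128 130 138 129 127 129
 128 128 130 129 131 131 130 129 130 130 129 132 128 124 141 142 143 143
 134  80  84  90  87  95  96 117 186 206]
```

View pics/w7.png

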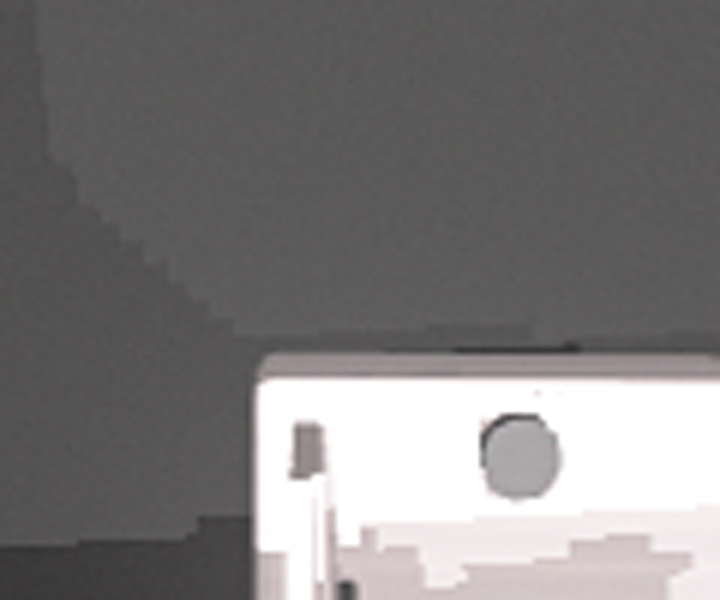

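Call:
{"name": "drive_tool", "arguments": {
  "increments": [
    [[0,0,-3],[0,0,0],0],
    [[0,0,-3],[0,0,0],0],
    [[0,0,-3],[0,0,0],0],
    [[0,0,0],[0,0,0],0],
    [[0,0,0],[0,0,0],0]
  ]
}}

```text
clock: 13.42
eef_pos: [0.582, 0.005, 0.0554]
tool_rot: [0.727, 0.687, -0.001, -0.001]
ft_force: [-3.2, 0.0, -0.6]
grip_width: 0.0085
grasp_force: 59.8
```

Call:
{"name": "drive_tool", "arguments": {
  "increments": [
    [[0,0,-2],[0,0,0],0],
    [[0,0,-2],[0,0,0],0],
    [[0,0,0],[0,0,0],0],
    [[0,0,0],[0,0,0],0]
  ]
}}

```text
clock: 13.75
eef_pos: [0.5841, 0.0048, 0.0544]
tool_rot: [0.727, 0.687, 0.001, 0.001]
ft_force: [-6.4, 0.3, 12.4]
grip_width: 0.0082
grasp_force: 61.6
```

Call:
{"name": "drive_tool", "arguments": {
  "increments": [
    [[0,0,-2],[0,0,0],0],
    [[0,0,-2],[0,0,0],0],
    [[0,0,0],[0,0,0],0],
    [[0,0,0],[0,0,0],0]
  ]
}}

```text
clock: 14.08
eef_pos: [0.584, 0.0049, 0.0521]
tool_rot: [0.727, 0.687, 0.001, 0.001]
ft_force: [-8.6, 0.2, 20.7]
grip_width: 0.0086
grasp_force: 63.1
```

Call:
{"name": "drive_tool", "arguments": {
  "increments": [
    [[0,0,-2],[0,0,0],0],
    [[0,0,-2],[0,0,0],0],
    [[0,0,0],[0,0,0],0],
    [[0,0,0],[0,0,0],0],
    [[0,0,0],[0,0,0],0]
  ]
}}

```text
clock: 14.5
eef_pos: [0.5841, 0.0049, 0.052]
tool_rot: [0.727, 0.687, 0.002, 0.002]
ft_force: [-17.3, -0.2, 40.4]
grip_width: 0.0085
grasp_force: 66.1
```

```bash
python3 - <<'E'
from h import *
c=camera("wrist"); s=camera("side"); o=get_obs(); print(o["eef_pos"],o["ft_force"],o["ft_torque"])
g=cv2.cvtColor(c["image"],cv2.COLOR_RGB2GRAY)
for r in range(176,222,4): print(r,g[r,258:304])
R=lambda a:np.array([[np.cos(a),-np.sin(a),0],[np.sin(a),np.cos(a),0],[0,0,1]])
H=R(np.radians(-3.2))
for z in(41,44): 
  m=np.array([583.7,3.6,z]); print(z,proj(c,(m+np.array([[-6.5,33,0],[6.5,33,0],[-6.5,33,4],[6.5,33,4],[0,33,48]])@H.T)/1000).round(1).tolist())
for d in silhouettes("card_holder",s): print(np.round(d["bbox"]),d["conf"])
for z in(41,44): print(proj(s,(np.array([583.7,3.6,z])+np.array([[a,b,e] for a in(-4.5,4.5) for b in(-33,33) for e in(0,48)])@H.T)/1000).round(1).tolist())
E
```

```text
[0.58416339 0.00489008 0.05196117] [-17.48864464   0.40749096  42.36524528] [ 0.09853896  4.05539426 -0.08970754]
176 [ 83  83  83  83  82  86  83  86  83  84  82  92 163 245 249 253 254 254
 209 130 135 135 206 255 255 176 248 255 255 255 255 255 255 255 255 255
 255 255 255 255 255 255 255 255 255 255]
180 [ 83  84  82  82  84  83  85  85  85  85  83  89 167 247 250 253 254 253
 253 253 253 252 246 253 255 157 225 255 255 255 255 255 255 255 255 255
 255 255 255 255 255 255 255 255 255 255]
184 [ 63  63  62  63  64  63  64  64  64  66  63  73 161 242 247 252 253 253
 253 253 253 253 237 207 255 156 178 229 226 226 224 225 224 224 225 225
 225 228 226 227 228 227 227 227 227 228]
188 [ 60  62  61  62  64  63  64  66  64  65  63  72 119 165 170 178 180 195
 242 254 253 253 238 207 255 159 169 190 187 188 187 185 184 184 184 186
 186 184 185 187 184 197 229 227 227 228]
192 [ 59  61  61  61  63  62  66  67  63  62  63  67 111 170 174 184 186 199
 243 254 253 253 239 199 254 161 169 191 189 188 189 190 188 190 191 191
 190 190 190 188 189 187 189 189 189 199]
196 [ 60  62  60  62  63  
[... 1150 characters left out ...]
  55  58  62  82  88  89  87  85  88  90  89  90  91
  91  90  90  91  90  90  93  91  91  91  94  92  91  90  91 110 130 122
  93  72  76  81  81  79  78  79  79  80]
41 [[266.5, 205.0], [294.5, 204.9], [266.2, 207.8], [294.8, 207.8], [281.3, 251.3]]
44 [[266.3, 207.1], [294.7, 207.0], [266.0, 210.1], [295.1, 210.0], [281.3, 255.4]]
[292. 263. 339. 303.] 0.94
[296. 223. 336. 250.] 0.71
[231. 181. 250. 207.] 0.56
[289. 190. 298. 218.] 0.4
[[248.7, 191.0], [248.4, 177.1], [237.1, 201.1], [236.6, 186.8], [246.1, 190.3], [245.8, 176.4], [234.4, 200.3], [233.9, 186.1]]
[[248.6, 190.2], [248.4, 176.2], [237.0, 200.2], [236.5, 185.9], [246.1, 189.4], [245.8, 175.5], [234.4, 199.4], [233.9, 185.1]]
```

Call:
{"name": "drive_tool", "arguments": {
  "increments": [
    [[0,0,2],[0,0,0],0],
    [[-0.5,0,1],[0,0,0],0],
    [[0,0,0],[0,0,0],0],
    [[0,0,0],[0,0,0],0],
    [[0,0,0],[0,0,0],0],
    [[0,0,0],[0,0,0],0],
    [[0,0,0],[0,0,0],0]
  ]
}}

```text
clock: 15.23
eef_pos: [0.584, 0.0049, 0.0521]
tool_rot: [0.727, 0.687, 0.002, 0.002]
ft_force: [-10.2, -0.3, 24.8]
grip_width: 0.0086
grasp_force: 63.6
```

```bash
python3 -c "
from h import *
o=get_obs();print(o['clock'],o['eef_pos'],o['ft_force'],o['grasp_force']);print(job_done())"
```

```text
15.2333 [0.58402889 0.00489253 0.05207687] [-10.17379826  -0.27580821  24.77076094] 63.56919050216675
the job is handed in; nothing more can be done
None
```

I handed the job in at 15.2 s: the sleeve is fully down on the bare spigot and released, and the card holder stopped hard on the middle of the lip, where it is still gripped and pressed down with about 25 N; the hand-in call returned no verdict.

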